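# Return spanner and caliper to the sloping shadow tray

### The job

Put the panel builder's kit away: lay the spanner and the caliper in their own cut-outs in the foam of the sloping tray, each the right way round and fully home, flat on the orange pocket floor. Lower each tool into its pocket before letting go, do not drop it, and leave the other things on the bench where they are.

Things in the scene. Friction and masses are not known exactly. Their poses are not given: they have to be found in the camera images.
- spanner: Loose steel combination spanner, about 0.16 kg, flat on the bench at either side of the stand. Origin on its underside at mid-handle, near the centre of mass: grip across the handle there. x along the handle to the open jaw, z up out of its face. Handle 14 mm wide (y), 10 thick, x -70 to 64 mm. Ring at the -x end: 25 mm outside, 11 thick, centre x = -80 mm.
- spanner_jaw (a point): Point on the spanner's underside, at the middle of the open jaw, 78 mm along +x from the spanner's origin. The jaw is 36 mm wide, 10 mm thick, turned 15 degrees towards +y, and ends at about x = 104 mm.
- caliper: Loose digital caliper, about 0.15 kg, slider fixed shut, flat on the bench, display up, at the other side of the stand. Origin on its underside below the middle of the slider, near the centre of mass: grip across the slider there. x along the beam to the jaws, z up. Blue slider 52 mm long (x), 32 wide (y), 16 high. Steel beam 16 mm wide, 6 thick, x -90 to 76 mm.
- caliper_jaws (a point): Point on the caliper's underside on the beam line amid the jaws, 58 mm along +x from the caliper's origin. Jaws 6 mm thick, x 36 to 80 mm: the long pair reaches to y = -44 mm, the short pair to y = +20 mm.
- spanner_pocket: The spanner's cut-out. Fixed black foam insert, orange floor, tilted 30 deg on one half of the stand (left or right). Origin on the pocket floor: a tool that is home has its origin and axes on these. x up the slope, away from the robot; y level, to the left; z square to the slope. Block x -108 to 118, y -56 to 56 mm; pocket 9 mm deep, 2.5 mm spare all round, rim bevelled. 
- caliper_pocket: The caliper's cut-out. Fixed black foam insert, orange floor, tilted 30 deg on one half of the stand (left or right). Origin on the pocket floor: a tool that is home has its origin and axes on these. x up the slope, away from the robot; y level, to the left; z square to the slope. Block x -108 to 118, y -56 to 56 mm; pocket 9 mm deep, 2.5 mm spare all round, rim bevelled. 
- stand: Fixed blue stand, plate sloped 30 deg up away from the robot, with both inserts. Origin on the bench under its middle, x ahead, z up. 264 mm wide (y), x -120 to 125 mm; rim 45 mm high in front, 170 at the back. Pocket origins at y = 62 and -62, z = 95 mm. A finger groove 60 mm wide, down to the orange floor, crosses both inserts at their origins, so fingers can go down beside each tool's middle.
- screwdriver: Bystander: loose screwdriver with a red handle, 190 mm long, lying at the left side. Leave alone.
- tape_roll: Bystander: loose yellow roll of tape, 84 mm across, 19 mm high, lying flat at the back right. Leave alone.
- contactor: Bystander: loose white and black contactor block, 75 x 45 x 76 mm, at the right side. Leave alone.
- parts_bin: Bystander: loose blue open bin, 100 x 150 x 60 mm, at the back left. Leave alone.
There are look-alikes about, which are no part of the job. There is more than one size of the spanner; the job needs the smaller.

How it is judged (in metres and radians):
At the end, for the whole second after the job is handed in: Each tool in its own pocket, right way round, released, at rest: origin within 5 mm of the pocket's (x, y), it and the jaw end at most 2.5 mm off the floor, face within 0.05 rad of the slope, length within 0.08 rad of the pocket's; each bystander within 30 mm of its start (x of spanner in the frame of spanner_pocket between -0.005 and 0.005 m and y of spanner in the frame of spanner_pocket between -0.005 and 0.005 m and z of each of spanner, spanner_jaw in the frame of spanner_pocket below 0.0025 m and x of spanner_jaw in the frame of spanner_pocket above 0.072 m and angle between the z axis of spanner and the z axis of spanner_pocket, either way round below 0.05 rad and angle between the x axis of spanner and the x axis of spanner_pocket, either way round below 0.08 rad and linear speed of each of spanner, caliper below 0.02 m/s and x of caliper in the frame of caliper_pocket between -0.005 and 0.005 m and y of caliper in the frame of caliper_pocket between -0.005 and 0.005 m and z of each of caliper, caliper_jaws in the frame of caliper_pocket below 0.0025 m and x of caliper_jaws in the frame of caliper_pocket above 0.052 m and angle between the z axis of caliper and the z axis of caliper_pocket, either way round below 0.05 rad and angle between the x axis of caliper and the x axis of caliper_pocket, either way round below 0.08 rad and distance of each of screwdriver, tape_roll, contactor, parts_bin from where it was at the start of the episode below 0.03 m); the robot touches nothing.
It fails at once if the spanner is dropped or thrown (moving faster than 0.5 m/s, a fall of about 13 mm, with no finger on it) (linear speed of spanner above 0.5 m/s and contact force between the fingers and spanner below 0.05 N).
It fails at once if the caliper is dropped or thrown (moving faster than 0.5 m/s, a fall of about 13 mm, with no finger on it) (linear speed of caliper above 0.5 m/s and contact force between the fingers and caliper below 0.05 N).
It fails at once if another loose thing on the bench is pushed more than 30 mm from its place (distance of any of screwdriver, tape_roll, contactor, parts_bin from where it was at the start of the episode above 0.03 m).
It also fails if it takes over 72 s, if anything falls off the work surface, if the arm or the gripper's body presses on something with over 40 N, if the wrist force passes 120 N, or if a joint passes its speed limit or range.

### The arm

A 6-joint arm with a two-finger parallel gripper is mounted at the origin on the work surface. World frame = base frame: x ahead of the robot, y to its left, z up, the work surface at z = 0. Lengths are in mm, angles in degrees, forces in N, time in s.
With the tool pointing down it reaches from about 350 to 725 mm from the base axis. Payload 4.3 kg.
Tool frame: the origin (TCP) lies at the very end of the fingers, on their centre line; the grasp point (between the pads) lies 19 mm behind it (grip_point_offset is the distance from the TCP to the grasp point, in mm); z points along the fingers, y is the line along which they close (so a half turn about z gives the same grasp; the last joint's range is limited). The gripper opens to 85 mm and grips with 20 to 120 N. Pads are 22 mm wide; open, the fingers measure 114 mm over their backs; the gripper's body (76 mm by 85 mm) begins 54 mm behind the grasp point. The pads swing forward as they close: fully open they stand 13 mm farther back than shut.
Start: joints at [-80.346, 21.618, 4.641, 73.018, 0, 83.68], TCP at [158.252, -552.835, 205.429] pointing down, gripper open.
Joint ranges: [-156.06, 156.06], [-48.1, 94.91], [-58.44, 69.94], [-101.28, 121.22], [-78.64, 73.56], [-180, 180]. Speed limits (degrees/s): [147.25, 147.25, 180, 180, 180, 180].

### API

Orientations are given as a 3x3 rotation matrix whose columns are the frame's x, y, z axes.
In Python, from rig import * gives the robot as it stands. Calls block until the motion is done:
- reach(position, orientation): joint-space move of the TCP to a pose.
- move_linear(position, orientation=None, v=150): straight line of the TCP; orientation=None keeps the orientation; v is the mean speed in mm/s.
- move_joints(angles): joint-space move.
- gripper_open() and close_gripper(): open the fingers fully, or close them until they stop; the grip force is fixed at half the most.
- dwell(seconds).
- inverse_kinematics(position, orientation): joint angles nearest the present ones, or None.
- camera(name): name is "scene" or "top"; returns the picture (420x560x3 uint8, red, green, blue); there is no depth.
- calibration(name): a dict with "vfov" (degrees; the focal length in pixels is half the picture's height over the tangent of half this angle, whatever the lens; pixels are square), "cx", "cy" (the principal point, pixels), "camera_from_world" (4x4, takes a point from world to camera coordinates). Camera axes: x right, y down, z forward; pixel columns grow to the right and rows downward; lengths in mm; the calibration is good to about 2 mm. A picture is of the moment at which its call begins. calibration takes no time and is no camera call.
A pose or a line that the arm cannot do raises IKError and nothing moves.
- finish_job(): hands the job in; it is judged then, once.
Readings, each from a call of its own:
- get_time_s(): time.
- get_joint_pos(): joint angles.
- get_qvel(): joint speeds.
- get_joint_efforts(): joint torques, N m.
- get_tcp_pos(): TCP position.
- get_eef_rot(): TCP orientation.
- get_force(): force on the tool from outside, world axes, zero at the start.
- get_ft_torque(): the same for the moment, N m.
- get_width(): finger opening in mm.
- get_grasp_force(): force on a finger pad.
Only numpy, scipy, OpenCV 4.12 (cv2) and the standard library are available. Lean on these libraries where they do the work, as an engineer would, in place of code of your own. Each camera call takes 0.05 s, during which the arm holds its last target. There are 200 camera calls.

## Working session

There is one attempt and no reset: what is moved stays moved. The work goes in short steps, each a Python script; the robot and the scene stay as the last script left them, time stands still between calls to the robot, and variables do not carry over. Pictures are saved under pics/ and viewed, at most 10 in all, crops included, and the job is handed in when it is done.

```bash
mkdir -p pics; python3 - <<'E'
from rig import *
import cv2,numpy as np
for n in("scene","top"):
    im=camera(n); cv2.imwrite(f"pics/{n}0.png",cv2.resize(im[:,:,::-1],(800,600),interpolation=cv2.INTER_CUBIC)); np.save(f"{n}0.npy",im)
    c=calibration(n);print(n,{k:(np.round(v,3).tolist()) for k,v in c.items() if not isinstance(v,str)})
print(get_time_s())
E
```

```text
scene {'vfov': 48.153, 'cx': 277.063, 'cy': 216.387, 'camera_from_world': [[-0.446, 0.895, 0.003, 258.67], [0.562, 0.282, -0.778, -207.202], [-0.697, -0.345, -0.629, 2080.534], [0.0, 0.0, 0.0, 1.0]]}
top {'vfov': 51.334, 'cx': 282.023, 'cy': 212.391, 'camera_from_world': [[0.023, -1.0, 0.012, -28.175], [-0.991, -0.025, -0.131, 563.758], [0.131, -0.009, -0.991, 1363.509], [0.0, 0.0, 0.0, 1.0]]}
0.1
```

View pics/top0.png

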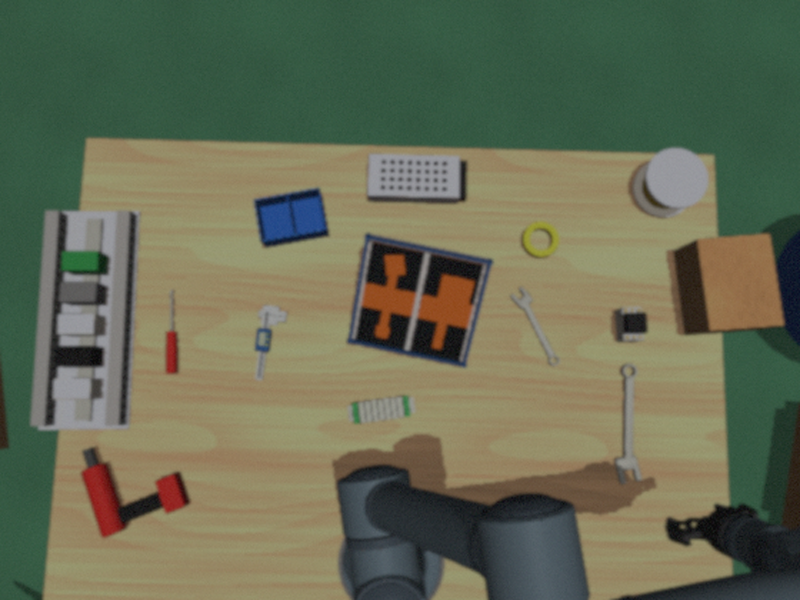

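View pics/scene0.png

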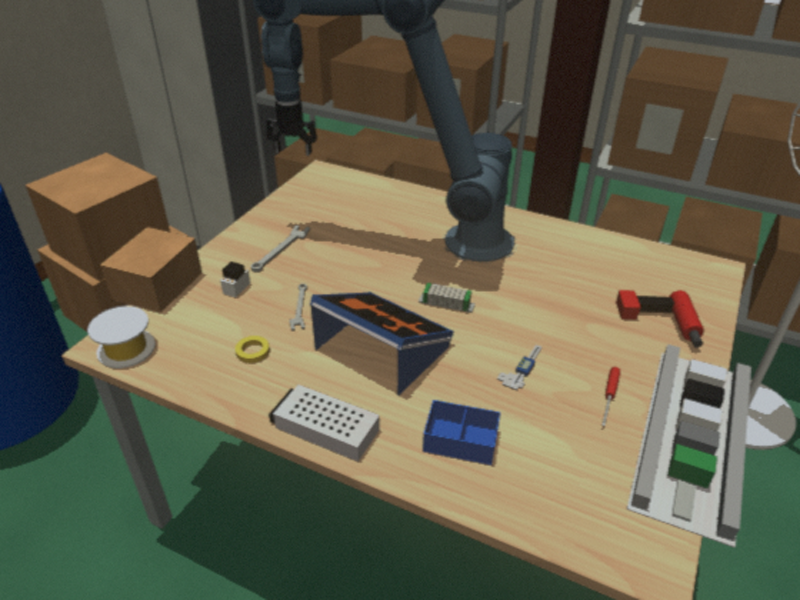

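Top view (800×600 scale): the spanner candidates are one at (535,325), about 80 px long, and one at (628,425), about 117 px. The first fits, since 196 mm is about 90 px and it lies beside the stand. The caliper is at (263,340) with its long jaw to the right. The stand is at (420,300): spanner pocket on the left, caliper pocket on the right. I'll confirm with one enlarged crop.

```bash
cat > h.py <<'E'
from rig import *
import cv2,numpy as np
def avg(n,k=6): return np.mean([camera(n).astype(float) for _ in range(k)],0).astype(np.uint8)
def cam(n):
    c=calibration(n);M=np.array(c["camera_from_world"]);f=210/np.tan(np.radians(c["vfov"])/2)
    return M[:3,:3],M[:3,3],f,c["cx"],c["cy"]
def proj(n,P):
    R,t,f,cx,cy=cam(n);q=np.atleast_2d(P)@R.T+t
    return np.c_[cx+f*q[:,0]/q[:,2],cy+f*q[:,1]/q[:,2]]
def cast(n,uv,p0,nrm=(0,0,1)):
    R,t,f,cx,cy=cam(n);uv=np.atleast_2d(uv).astype(float)
    d=np.c_[(uv[:,0]-cx)/f,(uv[:,1]-cy)/f,np.ones(len(uv))]@R;C=-R.T@t;nrm=np.array(nrm,float)
    return C+d*(((np.array(p0)-C)@nrm)/(d@nrm))[:,None]
E
python3 - <<'E'
from h import *
im=avg("top");np.save("top_avg.npy",im);np.save("scene_avg.npy",avg("scene"))
b=im[:,:,::-1]
def crop(x,y,w,h,s): return cv2.resize(b[y:y+h,x:x+w],None,fx=s,fy=s,interpolation=cv2.INTER_CUBIC)
out=np.zeros((600,800,3),np.uint8)
A=crop(240,160,110,100,4);out[:400,:440]=A
B=crop(345,190,120,160,3);out[:480,440:800]=B
C=crop(165,205,50,66,3);out[400:598,:150]=C
cv2.imwrite("pics/c1.png",out)
E
```

```text
(no output)
```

View pics/c1.png

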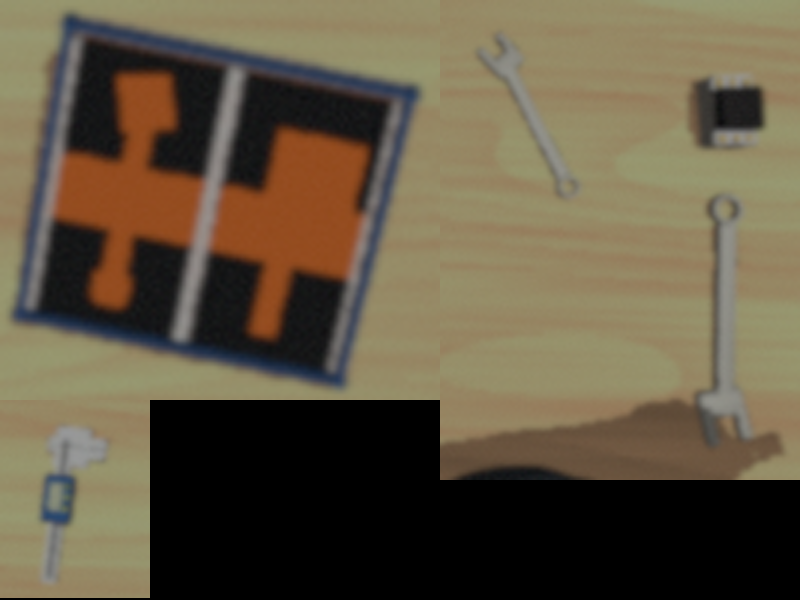

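The crop confirms it: the short spanner has its ring at native (387,252) and its jaw at (365,209). The caliper slider is at about (184,238) with its long jaw to the right. Left pocket is the spanner's, right pocket the caliper's. Now I'll measure.

```bash
cat > meas.py <<'E'
from h import *
from scipy.optimize import least_squares
im=np.load("top_avg.npy")
hsv=cv2.cvtColor(im,cv2.COLOR_RGB2HSV);H,S,V=[hsv[:,:,i].astype(int) for i in range(3)]
def big(m,x0,y0,x1,y1):
    z=np.zeros_like(m,np.uint8);z[y0:y1,x0:x1]=m[y0:y1,x0:x1]
    n,l,st,c=cv2.connectedComponentsWithStats(z.astype(np.uint8));k=1+np.argmax(st[1:,4]);v,u=np.nonzero(l==k);return np.c_[u,v].astype(float)
# orange pixels, weighted subpixel edges of the groove along the columns
def frame(p):
    x,y,a=p;c,s=np.cos(a),np.sin(a);Rz=np.array([[c,-s,0],[s,c,0],[0,0,1]])
    t=np.radians(30);Ry=np.array([[np.cos(t),0,-np.sin(t)],[0,1,0],[np.sin(t),0,np.cos(t)]])
    return np.array([x,y,95.]),Rz@Ry
def stand():
    og=im[:,:,0].astype(float)-im[:,:,2]; # red minus blue: high in orange, low in black
    uv=big((og>60)&(S>150),240,160,350,260)
    p=np.array([510,-40,np.radians(-12)])
    for it in range(8):
        o,R=frame(p);L=(cast("top",uv,o,R[:,2])-o)@R   # floor-plane coords (x up slope, y across)
        G=np.arange(-140,141,0.5)
        # image resampled on the floor plane (rectified), 0.5 mm
        X,Y=np.meshgrid(G,G,indexing="ij");P=o+X[...,None]*R[:,0]+Y[...,None]*R[:,1]
        q=proj("top",P.reshape(-1,3)).reshape(*X.shape,2).astype(np.float32)
        r=cv2.remap(og.astype(np.float32),q[...,0],q[...,1],cv2.INTER_LINEAR)
        prof=lambda row,lo,hi:[G[i] for i in range(len(G)-1) if lo<G[i]<hi and (row[i]-thr)*(row[i+1]-thr)<=0]
        thr=(np.percentile(r[260:300,100:450],75)+5)/2
        ys=[y for y in list(range(-112,-98,2))+list(range(22,46,3))+list(range(82,112,3))]
        dn=[];
        for y in ys:
            e=prof(r[:,np.argmin(abs(G-y))],-50,-10)
            if e: dn.append((y,e[-1]))
        up=[]
        for y in list(range(-26,-12,2))+list(range(22,46,3))+list(range(82,112,3)):
            e=prof(r[:,np.argmin(abs(G-y))],10,50)
            if e: up.append((y,e[0]))
        dn,up=np.array(dn),np.array(up)
        sl=(np.polyfit(*dn.T,1)[0]+np.polyfit(*up.T,1)[0])/2
        # lateral: outer ends of groove
        lt=[];rt=[]
        for x in range(-20,16,3):
            row=r[np.argmin(abs(G-x))];a=prof(row,90,135);b=prof(row,-135,-90)
            if a:lt.append(a[0])
            if b:rt.append(b[-1])
        # spanner ring half (y about 62) and caliper beam (y about -62)
        def width(x,yc,w=26):
            row=r[np.argmin(abs(G-x))];a=prof(row,yc,yc+w);b=prof(row,yc-w,yc);return (a[0]+b[-1])/2 if a and b else np.nan
        hb=[width(x,62) for x in range(-62,-36,3)]+[];cb=[width(x,-62) for x in range(-85,-36,3)]
        hs=[width(x,62) for x in range(36,56,3)]
        yoff=np.nanmean([np.nanmedian(hb)-62,np.nanmedian(cb)+62])
        xd=np.polyval(np.polyfit(*dn.T,1),0)+30;xu=np.polyval(np.polyfit(*up.T,1),0)-30
        # uphill lip hides ~4 mm of floor
        dx=xd
        print(np.round([*p,np.degrees(p[2])],3),"dn",round(xd,2),"up",round(xu,2),"sl",round(np.degrees(sl),2),"y:",np.round([np.median(lt),np.median(rt),np.nanmedian(hb),np.nanmedian(hs),np.nanmedian(cb)],2))
        d=R[:,0]*dx+R[:,1]*yoff
        hx=dx*np.cos(np.radians(30))
        # moving along slope = moving stand ahead; horizontal shift equivalent: ray near vertical -> slide the plane
        c,s=np.cos(p[2]),np.sin(p[2])
        p=p+np.array([c*hx-s*yoff,s*hx+c*yoff,-sl*0+np.arctan(-sl)*0.9])
    return p
if __name__=="__main__":
    p=stand();np.save("stand.npy",p)
    grey=(S<70)&(V>110)
    bg=cv2.GaussianBlur(im,(0,0),1)
    sp=big((S<75),355,195,400,262);w=cast("top",sp,[0,0,10])[:,:2]
    c=w.mean(0);_,_,vt=np.linalg.svd(w-c);ax=vt[0]*np.sign(vt[0][0])
    t=(w-c)@ax;h=w[(t>-60)&(t<40)];ch=h.mean(0);_,_,vt=np.linalg.svd(h-ch);ax=vt[0]*np.sign(vt[0][0])
    t=(w-ch)@ax;print("spanner n",len(sp),"ends",t.min(),t.max(),t.max()-t.min(),"off at ends",)
    n=np.array([-ax[1],ax[0]])
    for a in range(-100,120,10):
        k=abs(t-a)<5
        if k.sum():print(a,k.sum(),np.round(((w-ch)@n)[k].mean(),1),end="; ")
    o=ch+ax*((t.min()+92.5+t.max()-104)/2);print("\nspanner o",o,"yaw",np.degrees(np.arctan2(ax[1],ax[0])))
    sl=big((H>95)&(H<125)&(S>90),165,205,215,271);hull=cv2.minAreaRect(sl.astype(np.float32))
    print("slider",hull,cast("top",[hull[0]],[0,0,16]))
    bm=big((S<70)&(V>100),165,205,215,271);lo=bm[(bm[:,1]>sl[:,1].max()+2)]
    for nm,q in(("all grey",bm),("beam",lo)):
        if len(q)>5:
            w=cast("top",q,[0,0,6])[:,:2];c=w.mean(0);_,_,vt=np.linalg.svd(w-c);a=vt[0]*np.sign(vt[0][0]);print(nm,len(q),c,np.degrees(np.arctan2(a[1],a[0])),w.min(0),w.max(0))
E
python3 meas.py
```

```text
[ 5.10e+02 -4.00e+01 -2.09e-01 -1.20e+01] dn 21.5 up -14.4 sl -3.81 y: [  96.5  -128.5    65.75     nan  -55.75]meas.py:36: RankWarning: Polyfit may be poorly conditioned
  sl=(np.polyfit(*dn.T,1)[0]+np.polyfit(*up.T,1)[0])/2
meas.py:49: RankWarning: Polyfit may be poorly conditioned
  xd=np.polyval(np.polyfit(*dn.T,1),0)+30;xu=np.polyval(np.polyfit(*up.T,1),0)-30
meas.py:52: RuntimeWarning: All-NaN slice encountered
  print(np.round([*p,np.degrees(p[2])],3),"dn",round(xd,2),"up",round(xu,2),"sl",round(np.degrees(sl),2),"y:",np.round([np.median(lt),np.median(rt),np.nanmedian(hb),np.nanmedian(hs),np.nanmedian(cb)],2))
Traceback (most recent call last):
  File "meas.py", line 60, in <module>
    p=stand();np.save("stand.npy",p)
  File "meas.py", line 36, in stand
    sl=(np.polyfit(*dn.T,1)[0]+np.polyfit(*up.T,1)[0])/2
        ~~~~~~~~~~^^^^^^^^^
TypeError: polyfit() missing 2 required positional arguments: 'y' and 'deg'
```

```bash
python3 - <<'E'
s=open('meas.py').read()
s=s.replace("p=np.array([510,-40,np.radians(-12)])","""pk=np.array([[52,220],[350,280],[190,247],[246,335],[277,341],[107,228],[132,233],[261,264],[292,270]])/4.-.4+[240,160]
    mk=np.array([[-30,118],[-30,-118],[-30,6],[-92.5,-51.5],[-92.5,-72.5],[-30,71.5],[-30,52.5],[-30,-51.5],[-30,-72.5]])
    def res(p):
        o,R=frame(p);return (proj("top",o+np.c_[mk,0*mk[:,0]]@R.T)-pk).ravel()
    sol=least_squares(res,[510,-40,-.2]);p=sol.x;print("hand fit",p,np.degrees(p[2]),np.round(sol.fun.reshape(-1,2),1).tolist())""")
s=s.replace("range(8)","range(5)")
open('meas.py','w').write(s)
E
python3 meas.py
```

```text
hand fit [ 5.54858670e+02 -4.22940485e+01 -1.85808554e-01] -10.646045957062046 [[-0.5, -0.6], [-0.5, 0.3], [0.3, 0.2], [0.4, -0.2], [-0.8, -0.3], [0.4, 0.6], [0.2, 0.6], [0.8, -0.2], [-0.4, -0.3]]
[ 5.54859e+02 -4.22940e+01 -1.86000e-01 -1.06460e+01] dn -0.3 up -1.84 sl -0.22 y: [ 116.5  -117.5    61.5    61.75  -62.75]
[ 5.54484e+02 -4.28600e+01 -1.82000e-01 -1.04490e+01] dn -0.06 up -1.44 sl -0.04 y: [ 117.   -117.     62.     62.25  -62.  ]
[ 5.54437e+02 -4.28510e+01 -1.82000e-01 -1.04160e+01] dn 0.02 up -1.36 sl -0.04 y: [ 117.   -117.     62.     62.25  -62.  ]
[ 5.5445e+02 -4.2853e+01 -1.8100e-01 -1.0376e+01] dn 0.01 up -1.41 sl 0.03 y: [ 117.   -117.     62.25   62.25  -61.75]
[ 5.54504e+02 -4.26090e+01 -1.82000e-01 -1.04010e+01] dn 0.0 up -1.41 sl -0.01 y: [ 116.5  -117.     62.     62.    -62.25]
spanner n 662 ends -71.984148579724 125.01566139984315 196.99980997956715 off at ends
-70 16 -22.5; -60 29 -22.3; -50 32 -23.1; -40 37 -12.0; -30 53 -0.1; -20 43 -2.5; -10 61 1.6; 0 56 4.1; 10 43 3.3; 20 29 -1.4; 30 20 -5.2; 40 19 -3.0; 50 19 -1.0; 60 19 -0.0; 70 24 4.5; 80 30 6.1; 90 43 5.2; 100 42 8.0; 110 32 10.6; 
spanner o [ 516.76378543 -316.35373474] yaw 16.62998473110482
slider ((183.3783721923828, 243.72972106933594), (7.233555316925049, 2.6303837299346924), 9.462322235107422) [[457.55742729 299.9597793   16.        ]]
all grey 827 [481.8419251  286.93744912] -3.7821473836395456 [386.2690198  202.55905449] [559.12859343 361.53600627]
beam 164 [419.50910272 297.28511613] -61.28570199051366 [386.2690198  202.55905449] [446.68919849 317.4820846 ]
```

```bash
cat > tools.py <<'E'
from meas import *
I=im.astype(int);d=I[:,:,0]-I[:,:,2]
print("wood R-B",np.median(d[270:300,380:410]), im[300,400], "spanner",im[225,373],"slider",im[238,183],"beam",im[258,182])
def ax_of(w):
    c=w.mean(0);_,_,vt=np.linalg.svd(w-c);return c,vt[0]*np.sign(vt[0][0])
wd=np.median(d[270:300,380:410])
sp=big(d<wd*0.55,355,195,400,262);w=cast("top",sp,[0,0,9])[:,:2]
c,a=ax_of(w)
for _ in range(3):
    t=(w-c)@a;t0=t.min()+92.5;h=w[(t-t0>-60)&(t-t0<50)];c,a=ax_of(h)
t=(w-c)@a;n=np.array([-a[1],a[0]]);print("spanner n",len(sp),"len",np.ptp(t))
print([(x,int((abs(t-x)<5).sum()),round(((w-c)@n)[abs(t-x)<5].mean(),1)) for x in range(int(t.min()),int(t.max()),10)])
print("spanner o",c+a*((t.min()+92.5+t.max()-104)/2),"yaw",np.degrees(np.arctan2(a[1],a[0])))
al=big(d<wd*0.5,165,205,215,271)
bl=big(d<-12,165,205,215,271);r=cv2.minAreaRect(bl.astype(np.float32))
print("slider",len(bl),r,cast("top",[r[0],bl.mean(0)],[0,0,14]))
w=cast("top",al,[0,0,6])[:,:2];s=cast("top",[r[0]],[0,0,14])[0,:2]
c,a=ax_of(w[(w[:,0]<s[0]+30)])
for _ in range(3):
    t=(w-s)@a;n=np.array([-a[1],a[0]]);u=(w-s)@n
    k=(t<-30);
    cb=w[k].mean(0);_,a=ax_of(w[k])
t=(w-s)@a;n=np.array([-a[1],a[0]]);u=(w-s)@n
print("caliper ext",t.min(),t.max(),u.min(),u.max(),"beam yaw",np.degrees(np.arctan2(a[1],a[0])),"beam-slider",np.degrees(np.arctan2(*(s-cb)[::-1])),"mid",s+a*((t.min()+90+t.max()-80)/2))
print([(x,int((abs(t-x)<5).sum()),round(u[abs(t-x)<5].mean(),1)) for x in range(int(t.min()),int(t.max()),10)])
E
python3 tools.py
```

```text
wood R-B 50.0 [150 137 101] spanner [140 139 131] slider [133 139 120] beam [123 123 122]
spanner n 340 len 191.260787398672
[(-85, 10, np.float64(0.4)), (-75, 12, np.float64(-0.2)), (-65, 18, np.float64(-0.6)), (-55, 16, np.float64(-0.3)), (-45, 16, np.float64(-0.1)), (-35, 17, np.float64(-0.0)), (-25, 17, np.float64(-0.5)), (-15, 16, np.float64(0.5)), (-5, 15, np.float64(0.5)), (5, 15, np.float64(0.0)), (15, 16, np.float64(0.0)), (25, 14, np.float64(-0.5)), (35, 15, np.float64(0.5)), (45, 15, np.float64(0.1)), (55, 15, np.float64(0.4)), (65, 25, np.float64(-0.7)), (75, 35, np.float64(-1.3)), (85, 30, np.float64(1.2)), (95, 19, np.float64(1.2))]
spanner o [ 518.58142451 -322.47480093] yaw 27.111957399278232
slider 79 ((183.56097412109375, 237.4512176513672), (8.503228187561035, 15.570846557617188), 6.340191841125488) [[477.89737864 300.86961559  14.        ]
 [476.68567434 301.34836325  14.        ]]
caliper ext -88.95450583865833 79.22175689281823 -46.04546540368855 19.475968915590006 beam yaw -3.2265948945029153 beam-slider -4.080185616221438 mid [478.03079234 300.86209449]
[(-88, 10, np.float64(0.4)), (-78, 16, np.float64(1.8)), (-68, 19, np.float64(1.1)), (-58, 18, np.float64(1.1)), (-48, 20, np.float64(-0.4)), (-38, 19, np.float64(0.6)), (-28, 24, np.float64(1.2)), (-18, 36, np.float64(0.2)), (-8, 37, np.float64(0.5)), (2, 34, np.float64(1.0)), (12, 34, np.float64(2.0)), (22, 32, np.float64(1.0)), (32, 25, np.float64(-3.7)), (42, 44, np.float64(-10.3)), (52, 59, np.float64(-14.6)), (62, 60, np.float64(-15.0)), (72, 42, np.float64(-11.5))]
```

```bash
cat >> h.py <<'E'
def rz(a):
    a=np.radians(a);return np.array([[np.cos(a),-np.sin(a),0],[np.sin(a),np.cos(a),0],[0,0,1]])
t_=np.radians(30);RS=rz(-10.4)@np.array([[np.cos(t_),0,-np.sin(t_)],[0,1,0],[np.sin(t_),0,np.cos(t_)]])
ST=np.array([554.5,-42.6,95.])+0.7*np.array([np.cos(np.radians(-10.4)),np.sin(np.radians(-10.4)),0])
yS=rz(-10.4)[:,1]; POCK={"spanner":ST+62*yS,"caliper":ST-62*yS}
OBJ={"spanner":(np.array([518.6,-322.5,0]),rz(27.1)),"caliper":(np.array([478.,300.9,0]),rz(-3.7))}
def tool(R,s): return R@np.diag([s,-s,-1.])
E
python3 - <<'E'
from h import *
for o in OBJ:
    p,R=OBJ[o]
    for s in(1,-1):
        print(o,s)
        for nm,P,Q in(("up",p+[0,0,150],R),("grasp",p+[0,0,3],R),("over",POCK[o]+RS[:,2]*120,RS),("over60",POCK[o]+RS[:,2]*60,RS),("in",POCK[o]+RS[:,2]*3,RS)):
            q=inverse_kinematics(P,tool(Q,s));print("  ",nm,np.round(P),None if q is None else np.round(q,0))
print(get_time_s())
E
```

```text
spanner 1
   up [ 519. -322.  150.] [-38.  27.   4.  68.   0. 115.]
   grasp [ 519. -322.    3.] [-38.  33.  -8.  49.   0. 115.]
   over [507.  29. 199.] [  -1.  -11.  -42.   29.   -5. -172.]
   over60 [537.  24. 147.] [  -1.   -4.  -45.   19.   -4. -172.]
   in [565.  19.  98.] [  -2.    3.  -47.   10.   -4. -173.]
spanner -1
   up [ 519. -322.  150.] [-38.  27.   4.  68.   0. -65.]
   grasp [ 519. -322.    3.] [-38.  33.  -8.  49.   0. -65.]
   over [507.  29. 199.] [ -1. -11. -42.  29.  -5.   8.]
   over60 [537.  24. 147.] [ -1.  -4. -45.  19.  -4.   8.]
   in [565.  19.  98.] [ -2.   3. -47.  10.  -4.   7.]
caliper 1
   up [478. 301. 150.] [  26.   22.   -4.   65.    0. -151.]
   grasp [478. 301.   3.] [  26.   29.  -16.   45.    0. -151.]
   over [485. -93. 199.] [-22. -13. -44.  30.   6. 170.]
   over60 [514. -98. 147.] [-21.  -6. -47.  20.   5. 171.]
   in [ 543. -103.   98.] [-20.   1. -49.  10.   5. 171.]
caliper -1
   up [478. 301. 150.] [26. 22. -4. 65.  0. 29.]
   grasp [478. 301.   3.] [ 26.  29. -16.  45.   0.  29.]
   over [485. -93. 199.] [-22. -13. -44.  30.   6. -10.]
   over60 [514. -98. 147.] [-21.  -6. -47.  20.   5.  -9.]
   in [ 543. -103.   98.] [-20.   1. -49.  10.   5.  -9.]
0.7
```

```bash
cat > pick.py <<'E'
import sys
from h import *
o=sys.argv[1];p,R=OBJ[o];T=tool(R,-1)
reach(p+[0,0,280],T) if o=="caliper" else reach(p+[0,0,120],T)
move_linear(p+[0,0,40],T,v=200);move_linear(p+[0,0,3],T,v=60)
print("force pre",np.round(get_force(),1))
close_gripper();print("width",get_width(),"grip",get_grasp_force())
move_linear(p+[0,0,30],T,v=60);move_linear(p+[0,0,250],T,v=250)
print("width",get_width(),"grip",get_grasp_force(),"F",np.round(get_force(),1))
TS=tool(RS,-1)
reach(POCK[o]+RS[:,2]*150,TS);move_linear(POCK[o]+RS[:,2]*50,TS,v=150);dwell(.3)
print("tcp",np.round(RS.T@(get_tcp_pos()-POCK[o]),2),"F",np.round(get_force(),1),"M",np.round(get_ft_torque(),2),get_time_s())
a=avg("top",4);np.save(f"{o}_t.npy",a);np.save(f"{o}_s.npy",avg("scene",4))
out=np.zeros((600,800,3),np.uint8)
out[:,:400]=cv2.resize(a[155:275,250:330,::-1],(400,600),interpolation=cv2.INTER_CUBIC)
b=np.load(f"{o}_s.npy");out[:300,400:]=cv2.resize(b[190:280,210:330,::-1],(400,300),interpolation=cv2.INTER_CUBIC)
cv2.imwrite(f"pics/{o}_h.png",out)
E
python3 pick.py spanner
```

```text
force pre [ 0.3 -0.3 -1. ]
width -0.015419597151369818 grip 0.0
width -0.03206893748281466 grip 0.0 F [ 0.1 -0.1 -0.1]
tcp [ 0.7   0.13 50.59] F [ 0.4  0.2 -0.2] M [ 0.11  0.41 -0.02] 9.1083
```

View pics/spanner_h.png

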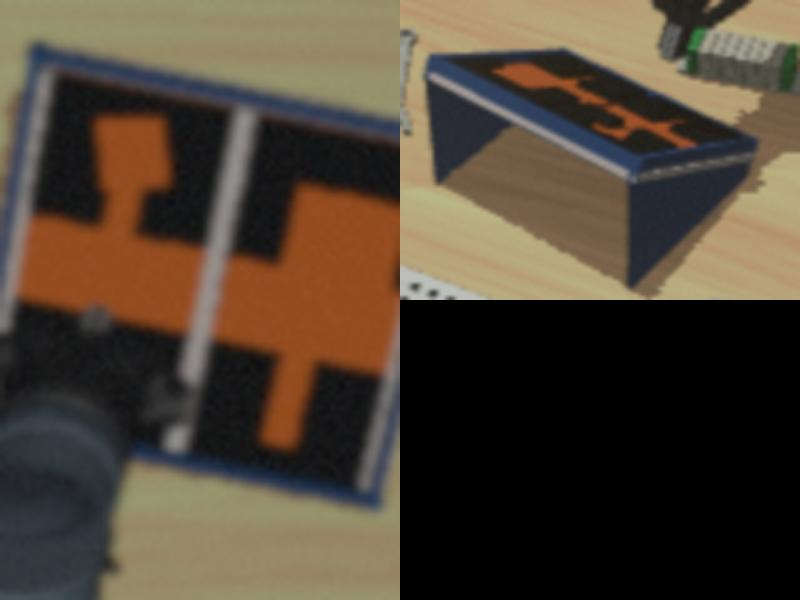

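The picture shows empty, closed fingers over the left pocket, with the tip near crop (95,318). The spanner wasn't gripped, so I'll check the tip projection and where the spanner is now.

```bash
python3 - <<'E'
from h import *
print("proj tcp",proj("top",get_tcp_pos()),proj("scene",get_tcp_pos()))
a=np.load("spanner_t.npy").astype(int)
m=np.load("top_avg.npy").astype(int)
print("spanner change",np.abs(a-m)[195:262,355:400].mean(), "ref",np.abs(a-m)[280:330,240:300].mean())
out=np.zeros((600,800,3),np.uint8)
out[:400,:300]=cv2.resize(a[190:270,345:405,::-1].astype(np.uint8),(300,400),interpolation=cv2.INTER_CUBIC)
out[:400,300:600]=cv2.resize(m[190:270,345:405,::-1].astype(np.uint8),(300,400),interpolation=cv2.INTER_CUBIC)
b=np.load("spanner_s.npy");out[400:,:400]=cv2.resize(b[190:240,200:300,::-1],(400,200),interpolation=cv2.INTER_CUBIC)
cv2.imwrite("pics/chk.png",out)
E
sed 's/np.load("top_avg.npy")/np.load("spanner_t.npy")/' meas.py > /dev/null
sed 's/^I=im/im=np.load("spanner_t.npy");I=im/' tools.py > t2.py; python3 t2.py | grep spanner
```

```text
proj tcp [[269.6923838  215.14474708]] [[288.13499414 215.23551202]]
spanner change 1.0266445550027639 ref 38.714888888888886
wood R-B 51.0 [151 138 102] spanner [138 137 130] slider [134 138 120] beam [125 125 124]
spanner n 348 len 191.25597904663678
spanner o [ 518.60177772 -322.51728386] yaw 27.13768543350454
```

View pics/chk.png

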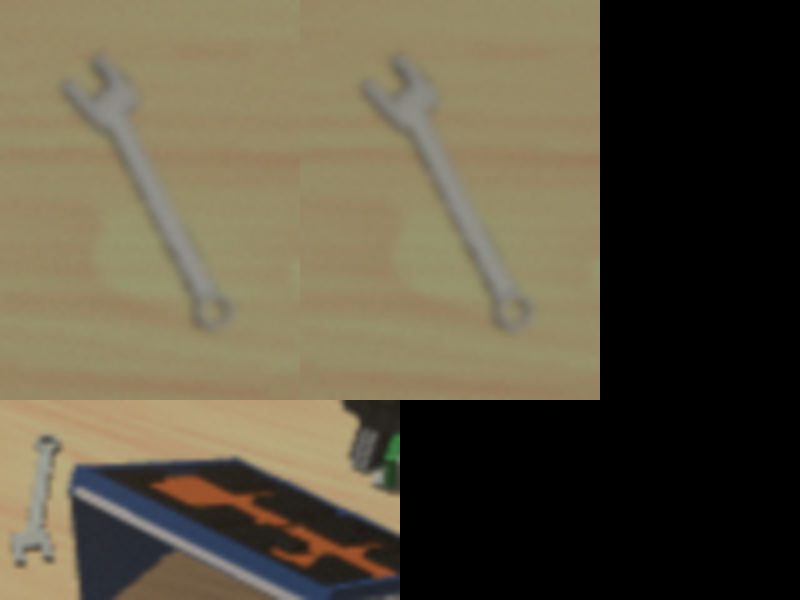

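```bash
python3 - <<'E'
from h import *
p,R=OBJ["spanner"];T=tool(R,-1)
move_linear(POCK["spanner"]+RS[:,2]*150,v=250);reach(p+[0,0,250],T);move_linear(p+[0,0,60],T,v=200);dwell(.2)
print(get_tcp_pos(),get_eef_rot().round(3).tolist(),get_joint_pos(),get_width())
out=np.zeros((600,800,3),np.uint8)
for i,n in enumerate(("top","scene")):
    im=avg(n,4);np.save(f"d_{n}.npy",im);P=get_tcp_pos();Z=get_eef_rot()[:,2]
    uv=proj(n,[P,P-19*Z,P-73*Z,p]);c=np.round(uv[1]).astype(int);x,y=c-[40,60]
    A=cv2.resize(im[y:y+120,x:x+80,::-1],(400,600),interpolation=cv2.INTER_CUBIC)
    for q,col in zip(uv,((0,0,255),(0,255,255),(255,0,255),(0,255,0))): cv2.circle(A,tuple(np.round((q-[x,y]+.5)*5).astype(int).tolist()),4,col,1)
    out[:,400*i:400*i+400]=A
cv2.imwrite("pics/d.png",out);print(get_time_s())
E
```

```text
[ 519.49302656 -323.16443597   61.33299265] [[-0.89, -0.456, 0.002], [-0.456, 0.89, -0.002], [-0.001, -0.002, -1.0]] [-3.78236289e+01  2.99939008e+01 -4.11342213e+00  5.57476766e+01
  3.23938597e-04 -6.49248064e+01] 0.06654310795726089
13.1167
```

View pics/d.png

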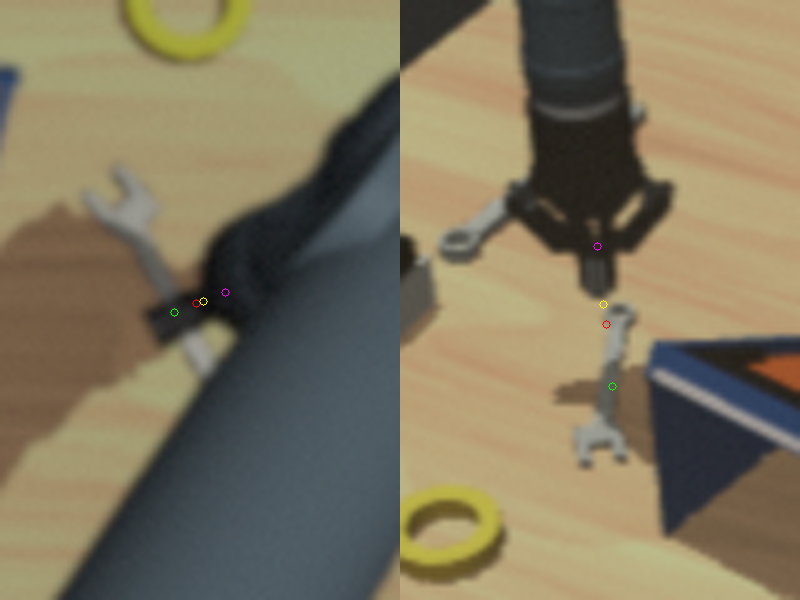

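Scene half: fingertip ends at (597,293) but the reported TCP projects to (606,324), and the green mark sits right on the spanner. In the top half the tip is near (173,318), against (196,303) projected. So the fingers aren't where the readings say. I'll triangulate the real tip.

```bash
cat > tri.py <<'E'
from h import *
def tri(uvt,uvs):
    A=[];b=[]
    for n,uv in(("top",uvt),("scene",uvs)):
        R,t,f,cx,cy=cam(n);C=-R.T@t;d=R.T@np.array([(uv[0]-cx)/f,(uv[1]-cy)/f,1]);d/=np.linalg.norm(d);M=np.eye(3)-np.outer(d,d);A.append(M);b.append(M@C)
    x,r,_,_=np.linalg.lstsq(np.vstack(A),np.hstack(b),rcond=None);return x,np.sqrt(r)
if __name__=="__main__":
    P=get_tcp_pos();Z=get_eef_rot()[:,2];print(P)
    o={n:np.round(proj(n,P-19*Z)[0]).astype(int)-[40,60] for n in("top","scene")}
    tp=lambda x,y:o["top"]+np.array([x,y])/5-.4
    sc=lambda x,y:o["scene"]+np.array([x-400,y])/5-.4
    for t in((173,318),(196,303),(208,299)):
        for s in((597,290),(606,324)): print(t,s,tri(tp(*t),sc(*s)))
    # gripper body bottom line/arm visible landmarks
    for n in("top","scene"):
        for k in(0,30,73,120,160): print(n,k,((proj(n,P-k*Z)[0]-o[n]+.4)*5).round())
E
python3 tri.py
```

```text
[ 518.56772785 -322.49865291   59.98019951]
(173, 318) (597, 290) (array([ 512.59726305, -314.87199622,   87.28271937]), array([19.12244796]))
(173, 318) (606, 324) (array([ 512.86564711, -316.67504951,   55.89923012]), array([11.02607809]))
(196, 303) (597, 290) (array([ 518.04071421, -320.71766421,   90.79132191]), array([7.41472838]))
(196, 303) (606, 324) (array([ 518.51643975, -322.5322838 ,   59.79926467]), array([0.92771203]))
(208, 299) (597, 290) (array([ 518.9468702 , -324.5535788 ,   91.07055627]), array([2.05193572]))
(208, 299) (606, 324) (array([ 519.48342038, -326.39924542,   60.18827123]), array([6.41368415]))
top 0 [195. 303.]
top 30 [206. 299.]
top 73 [224. 292.]
top 120 [244. 284.]
top 160 [262. 276.]
scene 0 [205. 324.]
scene 30 [202. 292.]
scene 73 [196. 245.]
scene 120 [191. 193.]
scene 160 [185. 147.]
```

The scene view is consistent with the real fingertips being about 30 mm short of the reported TCP along the tool axis, which explains the empty grasp. I'll measure it by touching the bench with closed fingers beside the spanner.

```bash
python3 - <<'E'
from h import *
p,R=OBJ["spanner"];T=tool(R,-1);c=p+R[:,1]*(-50)
move_linear(c+[0,0,60],T,v=200);move_linear(c+[0,0,8],T,v=120);dwell(.2)
F0=get_force()[2];z=8.
while z>-40:
    z-=2
    try: move_linear(c+[0,0,z],T,v=40)
    except IKError as e: print("IK",z);break
    f=get_force()[2]-F0
    if abs(f)>4: break
dwell(.15);print("z",z,"dF",f,get_force(),"tcp",get_tcp_pos(),"w",get_width(),get_time_s())
move_linear(c+[0,0,60],T,v=150)
E
```

```text
z -28.0 dF 12.022113045494015 [-3.11284233  2.44291415 12.87558343] tcp [ 541.75063237 -367.35610022  -25.84693303] w 0.14248295381583184 18.95
```

Contact came at a reported z of about −26, so the tip is 26 mm short. I'll apply that in the tool frame and pick again.

```bash
cat >> h.py <<'E'
D=26.
_ml,_re=move_linear,reach
def L(p,T,v=150): _ml(np.array(p)+D*T[:,2],T,v=v)
def J(p,T): _re(np.array(p)+D*T[:,2],T)
def tip(): return get_tcp_pos()-D*get_eef_rot()[:,2]
E
sed -i 's/move_linear(/L(/g; s/reach(/J(/g; s/+\[0,0,3\]/+[0,0,2.5]/; s/get_tcp_pos()/tip()/; s/^print("force pre"/gripper_open() if 0 else None;print("force pre"/' pick.py
sed -i 's/^J(p+\[0,0,280\],T) if.*/gripper_open();J(p+[0,0,280],T) if o=="caliper" else J(p+[0,0,100],T)/; s/gripper_open() if 0 else None;//' pick.py
sed -i 's/^L(p+\[0,0,30\],T,v=60)/if get_width()<5: sys.exit("missed")\n&/' pick.py
cat pick.py | head -12; python3 pick.py spanner
```

```text
import sys
from h import *
o=sys.argv[1];p,R=OBJ[o];T=tool(R,-1)
gripper_open();J(p+[0,0,280],T) if o=="caliper" else J(p+[0,0,100],T)
L(p+[0,0,40],T,v=200);L(p+[0,0,2.5],T,v=60)
print("force pre",np.round(get_force(),1))
close_gripper();print("width",get_width(),"grip",get_grasp_force())
if get_width()<5: sys.exit("missed")
L(p+[0,0,30],T,v=60);L(p+[0,0,250],T,v=250)
print("width",get_width(),"grip",get_grasp_force(),"F",np.round(get_force(),1))
TS=tool(RS,-1)
J(POCK[o]+RS[:,2]*150,TS);L(POCK[o]+RS[:,2]*50,TS,v=150);dwell(.3)
force pre [-0.1 -0.2 -0.4]
width 12.072747728032658 grip 60.12954890727997
width 11.779821627062114 grip 59.65041697025299 F [-0.1 -0.6 -2. ]
tcp [ 0.69  0.11 50.61] F [-0.9  1.3 -1.5] M [0.08 0.58 0.02] 26.7833
```

View pics/spanner_h.png

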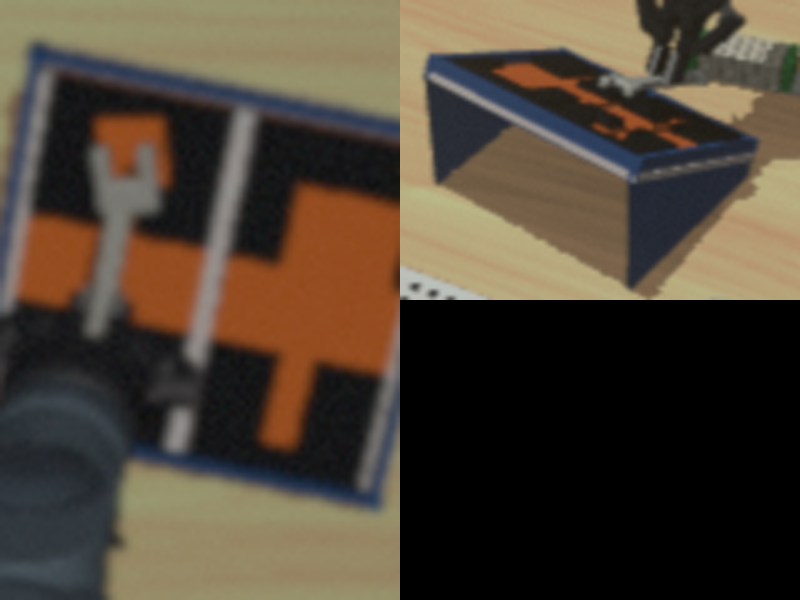

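Spanner held, jaw uphill at crop (125,165), handle down to (95,330). Now I'll check its pose in the pocket frame.

```bash
cat > inhand.py <<'E'
from h import *
def grey(o,h,box):
    im=np.load(f"{o}_t.npy").astype(int);r,g,b=im[...,0],im[...,1],im[...,2]
    m=(r>85)&(abs(r-b)<30);v,u=np.nonzero(m);k=(u>=box[0])&(u<box[2])&(v>=box[1])&(v<box[3]);uv=np.c_[u,v][k]
    return (cast("top",uv,POCK[o]+RS[:,2]*h,RS[:,2])-POCK[o])@RS
if __name__=="__main__":
    w=grey("spanner",57,(262,182,284,220));w=w[w[:,0]<140]
    for x in range(0,125,8):
        k=abs(w[:,0]-x)<4
        if k.sum(): print(x,k.sum(),np.round([w[k,1].min(),w[k,1].max(),w[k,1].mean()],1))
    print("xmax",np.sort(w[:,0])[-6:]);h=w[(w[:,0]>12)&(w[:,0]<58)&(abs(w[:,1])<12)];print("line",np.polyfit(h[:,0],h[:,1],1))
    print("tip now",(tip()-POCK["spanner"])@RS)
E
python3 inhand.py
```

```text
0 10 [-5.1  4.7 -0.2]
8 16 [-9.2  8.7 -1. ]
16 11 [-5.2  4.5 -0. ]
24 11 [-6.5  5.6 -0.8]
32 10 [-5.4  4.4 -0. ]
40 13 [-6.6  6.  -0.4]
48 12 [-5.5  7.1  0.3]
56 16 [-9.6  8.7 -1.4]
64 22 [-16.4   9.7  -2.5]
72 32 [-21.6  14.2  -4. ]
80 32 [-20.4  15.7  -2.2]
88 19 [-15.9  20.1   0.1]
96 9 [-14.8  18.3   1.3]
104 3 [-10.4  -7.6  -9.3]
xmax [ 97.24489958  97.65845062  97.85879431 100.21210201 100.82479151
 103.78546117]
line [-0.01685945  0.17467171]
tip now [-4.13537310e-02  6.64251313e-03  5.00068544e+01]
```

```bash
cat > place.py <<'E'
import sys
from h import *
o=sys.argv[1];dx,dy=[float(v) for v in sys.argv[2:4]] if len(sys.argv)>3 else (0,0)
TS=tool(RS,-1);B=POCK[o]+RS[:,0]*dx+RS[:,1]*dy
L(B+RS[:,2]*18,TS,v=100);dwell(.25);F0=get_force();h=18.
while h>1:
    h-=1.5;L(B+RS[:,2]*h,TS,v=25);f=(get_force()-F0)@RS
    if h<13: print(h,np.round(f,1),np.round((tip()-POCK[o])@RS,1))
    if f[2]>7: break
print("stopped",h,"width",get_width(),get_time_s())
E
python3 place.py spanner
```

```text
12.0 [-0.3 -0.4  0.2] [-0.1 -0.  11.9]
10.5 [ 0.7  0.5 -0.7] [-0.1  0.  10.4]
9.0 [-0.5  0.2 -0.7] [-0.1 -0.   8.9]
7.5 [-0.4  0.2 -0.6] [-0.1 -0.   7.4]
6.0 [ 0.2 -0.2  0. ] [-0.1 -0.   5.9]
4.5 [ 1.5  0.7 -0.6] [-0.1 -0.1  4.4]
3.0 [ 1.9 -0.3 -0.9] [-0.1 -0.   2.9]
1.5 [-0.9 -1.1 12.5] [0.1 0.  2.2]
stopped 1.5 width 11.765654742280256 30.65
```

```bash
python3 - <<'E'
from h import *
TS=tool(RS,-1);B=POCK["spanner"]
gripper_open();dwell(.2);L(B+RS[:,2]*30,TS,v=60);L(B+RS[:,2]*150,TS,v=250)
print(get_time_s())
E
python3 pick.py caliper
```

```text
32.8083
force pre [-0.2  0.1  0.9]
width 30.27831194466893 grip 60.519922971725464
width 30.369501961151393 grip 59.906026124954224 F [ 0.4 -0.6 -2.1]
tcp [ 0.71 -0.1  50.58] F [-0.7  0.  -2.1] M [0.11 0.6  0.06] 40.9583
```

View pics/caliper_h.png

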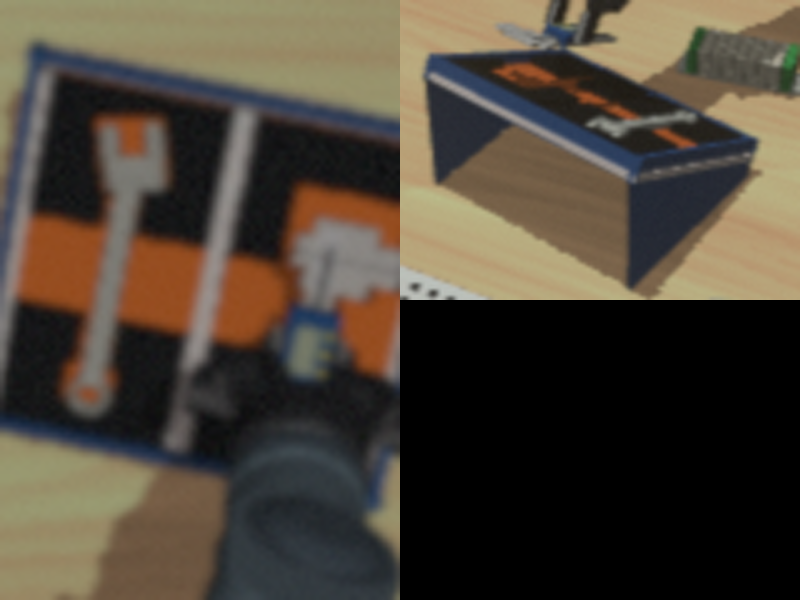

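The spanner lies in its pocket (crop jaw (130,155), ring (90,390)). The caliper is held with its jaws at (340,255) and long jaw to the right. I'll check its offset in hand.

```bash
python3 - <<'E'
from inhand import *
w=grey("caliper",48+6,(300,190,345,222))
w=w[(w[:,0]>20)&(w[:,0]<95)&(w[:,1]>-54)&(w[:,1]<45)]
for x in range(28,92,6):
    k=abs(w[:,0]-x)<3
    if k.sum(): print(x,k.sum(),np.round([w[k,1].min(),w[k,1].max(),w[k,1].mean()],1))
print("x range",np.sort(w[:,0])[[0,-8,-3,-1]])
im=np.load("caliper_t.npy").astype(int);m=(im[...,2]-im[...,0]>12)&(im[...,2]>50);v,u=np.nonzero(m);k=(u>304)&(u<322)&(v>212)&(v<234)
q=(cast("top",np.c_[u,v][k],POCK["caliper"]+RS[:,2]*(48+15),RS[:,2])-POCK["caliper"])@RS
print("blue",k.sum(),q.min(0),q.max(0))
w=grey("spanner",10,(262,170,288,240));w=w[(w[:,0]<125)&(abs(w[:,1])<30)];w=w[w[:,0]>-105];h=w[abs(w[:,0])<55]
h=h[abs(h[:,1])<12]
print("spanner placed x",w[:,0].min(),w[:,0].max(),"expected -92.5..104; line",np.polyfit(h[:,0],h[:,1],1))
E
```

```text
28 9 [-52.6   7.8  -7.1]
34 13 [-53.4   6.2  -6.2]
40 24 [-52.6  10.4  -8.1]
46 32 [-53.4  11.7 -12. ]
52 45 [-52.7  15.8 -18. ]
58 45 [-51.2  17.1 -15.5]
64 46 [-53.4  17.7 -16.9]
70 40 [-52.   16.2 -16.8]
76 26 [-53.4   9.  -13.1]
82 9 [-52.    6.8 -17.6]
88 3 [-53.4 -50.6 -52.2]
x range [22.52514993 80.00867691 86.61792025 92.58477554]
blue 64 [-18.00644591 -14.77330514  63.        ] [30.11208245 13.77864823 63.        ]
spanner placed x -37.577930290854376 87.665509667521 expected -92.5..104; line [-0.01570389  1.60917966]
```

```bash
python3 place.py caliper -0.5 0.3
```

```text
12.0 [-0.5  1.6  0.5] [-0.6  0.3 11.9]
10.5 [0.5 1.1 0.4] [-0.6  0.3 10.4]
9.0 [-0.5  1.3  0.5] [-0.6  0.3  8.9]
7.5 [-1.   1.2  0.8] [-0.6  0.3  7.4]
6.0 [-0.7  2.8 -0.8] [-0.6  0.3  5.9]
4.5 [-0.6  0.7  0.8] [-0.6  0.3  4.4]
3.0 [-1.1  1.3  0.1] [-0.6  0.3  2.9]
1.5 [-2.8  0.2 21.5] [-0.5  0.3  2.5]
stopped 1.5 width 30.36974729316196 44.825
```

Floor contact came at the expected height. Release, retreat clear of the camera, and look.

```bash
python3 - <<'E'
from h import *
TS=tool(RS,-1);B=POCK["caliper"]
gripper_open();dwell(.2);L(B+RS[:,2]*30,TS,v=60);L(B+RS[:,2]*150,TS,v=250)
move_joints([-80.346,21.618,4.641,73.018,0,-20]);dwell(.2);print(get_time_s(),get_tcp_pos())
a=avg("top",4);np.save("fin_t.npy",a);b=avg("scene",4);np.save("fin_s.npy",b)
out=np.zeros((600,800,3),np.uint8)
out[:400,:440]=cv2.resize(a[160:260,240:350,::-1],(440,400),interpolation=cv2.INTER_CUBIC)
out[:300,440:]=cv2.resize(b[195:270,215:305,::-1],(360,300),interpolation=cv2.INTER_CUBIC)
out[420:600,440:680]=cv2.resize(a[:,:,::-1],(240,180))
cv2.imwrite("pics/fin.png",out)
m=np.load("top_avg.npy").astype(int);
for n,(x0,y0,x1,y1) in dict(bin=(175,128,235,175),tape=(360,150,395,185),cont=(428,208,458,242),screw=(110,200,130,265)).items(): print(n,np.abs(a.astype(int)-m)[y0:y1,x0:x1].mean().round(2))
E
```

```text
49.0667 [ 159.01126546 -552.42553265  205.73406521]
bin 1.05
tape 0.8
cont 1.07
screw 0.9
```

View pics/fin.png

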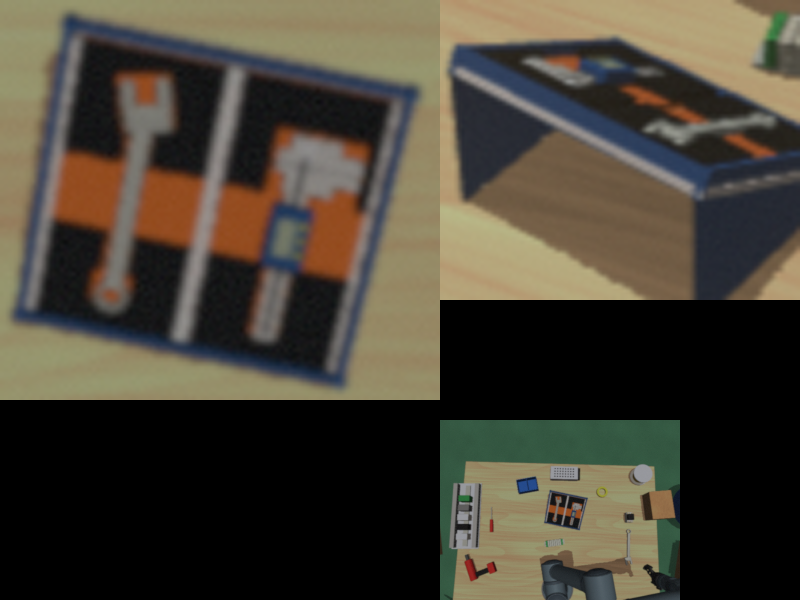

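Both tools look to be in their pockets, display up, jaws uphill, bystanders unchanged. The caliper beam sits close to the lower right edge at (265,335), so I'll check the offsets numerically.

```bash
python3 - <<'E'
from h import *
im=np.load("fin_t.npy").astype(np.float32);r,b=im[...,0],im[...,2]
G=np.arange(-125,125,.5)
def rect(o,h):
    X,Y=np.meshgrid(G,G,indexing="ij");P=POCK[o]+RS[:,2]*h+X[...,None]*RS[:,0]+Y[...,None]*RS[:,1]
    q=proj("top",P.reshape(-1,3)).reshape(*X.shape,2).astype(np.float32);return cv2.remap(im,q[...,0],q[...,1],cv2.INTER_LINEAR)
ix=lambda v:int(np.argmin(abs(G-v)))
def span(row,lo,hi,th=70):   # bright in blue channel = steel
    k=[g for g,v in zip(G,row[:,2]) if lo<g<hi and v>th];return (round(min(k),1),round(max(k),1)) if k else None
A=rect("spanner",10);print("spanner y at x:",[(x,span(A[ix(x)],-20,20)) for x in(-50,-25,0,25,50)],"x ext y=0",span(A[:,ix(0)],-106,60)," prongs",span(A[:,ix(-9)],40,112),span(A[:,ix(17)],40,112),span(A[:,ix(20)],40,112))
A=rect("caliper",6);print("caliper beam y:",[(x,span(A[ix(x)],-20,20)) for x in(-80,-70,-60,-50,-40)],"x ext",[span(A[:,ix(y)],-106,-35) for y in(-3,0,3)],"jaws x",[span(A[:,ix(y)],30,112) for y in(-15,0,10)],"y at",[(x,span(A[ix(x)],-48,40)) for x in(48,55,62)])
A=rect("caliper",15);m=(A[...,2]-A[...,0]>10);i,j=np.nonzero(m);k=(abs(G[i])<40)&(abs(G[j])<25);print("blue x",np.percentile(G[i][k],[1,99]),"y",np.percentile(G[j][k],[1,99]))
E
```

```text
spanner y at x: [(-50, (np.float64(-9.5), np.float64(6.0))), (-25, (np.float64(-9.0), np.float64(6.0))), (0, (np.float64(-10.0), np.float64(6.0))), (25, (np.float64(-9.0), np.float64(6.5))), (50, (np.float64(-9.0), np.float64(6.5)))] x ext y=0 (np.float64(-93.0), np.float64(59.5))  prongs (np.float64(40.5), np.float64(103.0)) (np.float64(75.0), np.float64(96.5)) (np.float64(85.5), np.float64(93.5))
caliper beam y: [(-80, (np.float64(-10.5), np.float64(8.5))), (-70, (np.float64(-10.5), np.float64(9.0))), (-60, (np.float64(-11.0), np.float64(8.5))), (-50, (np.float64(-11.0), np.float64(8.5))), (-40, (np.float64(-10.5), np.float64(9.0)))] x ext [(np.float64(-93.5), np.float64(-35.5)), (np.float64(-93.5), np.float64(-35.5)), (np.float64(-93.0), np.float64(-35.5))] jaws x [(np.float64(33.0), np.float64(81.0)), (np.float64(30.5), np.float64(81.0)), (np.float64(31.5), np.float64(79.5))] y at [(48, (np.float64(-46.5), np.float64(17.0))), (55, (np.float64(-46.5), np.float64(20.0))), (62, (np.float64(-47.0), np.float64(20.5)))]
blue x [-27.5  27. ] y [-13.5  13. ]
```

Both tools are within about 1.5 mm of home and aligned, so I'm handing in.

```bash
python3 -c "
from rig import *
print(finish_job(),get_time_s())"
```

```text
the job is handed in; nothing more can be done
the job is handed in; nothing more can be done
```

I handed the job in at about 49 s: both tools are lowered and released in their own pockets, jaws uphill, about 1.5 mm from home by the last picture, and the four bystanders look unmoved; no verdict came back, and the first spanner grasp closed on nothing because the fingertips are about 26 mm short of the reported TCP, which I measured by touching the bench and corrected.

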